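# Draw the template out from under the long weight

### The arm

A 6-joint arm with a two-finger parallel gripper is mounted at the origin on the work surface. World frame = base frame: x ahead of the robot, y to its left, z up, the work surface at z = 0. Lengths are in m, angles in rad, forces in N, time in s.
With the tool pointing down it reaches from about 0.375 to 0.9 m from the base axis. Payload 3.1 kg.
Tool frame: the origin (TCP) lies on the centre line of the jaws, within the pads' length; the fingertips stand 25 mm ahead of it and the grasp point (between the pads) lies 6 mm ahead of it (manip.tip_extent is the distance from the TCP to the fingertips, in m); z points along the fingers, y is the line along which they close (so a half turn about z gives the same grasp; the last joint's range is limited). The gripper opens to 85 mm and grips with 20 to 120 N. Pads are 22 mm wide; open, the fingers measure 114 mm over their backs; the gripper's body (76 mm by 85 mm) begins 54 mm behind the grasp point. The pads swing forward as they close: fully open they stand 13 mm farther back than shut.
Start: joints at [-1.506, 0.527, 1.433, -0, 1.181, -0.178], TCP at [0.15, -0.607, 0.256] pointing down, gripper open.
Joint ranges: [-3.08, 3.08], [-0.75, 2.2], [0.22, 2.44], [-1.43, 4.57], [0, 2.65], [-2.85, 2.85]. Speed limits (rad/s): [2.79, 2.79, 3.14, 3.14, 3.14, 3.14].

### API

Orientations are given as a unit quaternion [x, y, z, w].
In Python, from station import readout, imaging, order, manip gives the robot as it stands.
- The arm moves only by the tool move_arm, never from a script. Its argument "rows" is a list of rows, each a list of 7 numbers: the turn, a rotation vector about the tool's x, y, z in degrees, then the shift along the tool's x, y, z in mm, then the closure, from 0 (fully open) to 1 (shut). A call has 1 to 12 rows; each row is the pose to reach, as a shift and turn from the pose commanded when the call began, along the tool's axes at that moment; what a row does not reach only later rows make up. A row lasts 1/12 s, in which the tool goes at most 41.7 mm and 7.16 degrees, less where a joint would pass 70% of its speed; a pose out of reach is approached as far as the arm can. A call with a gripper value outside its range is refused whole. The fingers move at their own pace and stop on an object; "squeeze" is the grip in N (left out, the last holds). Time passes only in rows, so rows that repeat a pose let the fingers close. It gives the time, the measured TCP pose, the force, the opening and the grip force at its end, in the units of the state.
- readout.sense(): the state, without advancing time (a new reading comes with each control period).
- imaging.snapshot(name): name is "scene" or "top"; returns a dict with "img" (420x560x3 uint8, red, green, blue), "z_map" (420x560 float32, m along the optical axis (not along the pixel's ray), 0 where there is no reading), "fovy" (degrees; the focal length in pixels is half the picture's height over the tangent of half this angle, whatever the lens; pixels are square), "cx", "cy" (the principal point, pixels), "k1" (the pictures are not rectified: a ray, as slopes to the right and down, at radius r is drawn at 1 + k1 r^2 times it, then the intrinsics apply), "rvec" (rotation vector, rad) and "tvec" (3), from world to camera coordinates, as OpenCV has them. Camera axes: x right, y down, z forward; pixel columns grow to the right and rows downward; lengths in m; the calibration is good to about 2 mm. A picture is of the moment at which its call begins.
- order.sign_off(): hands the job in; it is judged then, once.
The state is a dict: "t": time; "q": joint angles; "qd": joint speeds; "tau": joint torques, N m; "tcp_pos": TCP position; "tool_rot": TCP orientation; "force": force on the tool from outside, world axes, zero at the start; "ft_torque": the same for the moment, N m; "finger_gap": opening from 0.0 (shut) to 1.0 (fully open); "gripper_force": force on a finger pad.
Only numpy, scipy, OpenCV 4.12 (cv2) and the standard library are available. Lean on these libraries where they do the work, as an engineer would, in place of code of your own. Each camera call takes 0.05 s, during which the arm holds its last target. There are 200 camera calls.

### The job

Two plywood templates lie on the light table, each pinned under the end of a handled metal weight. Draw out the one that is under the long weight, without shifting or tipping that weight, and lay it flat on the cork mat, wholly on it. Leave the short weight and its template as they are.

Things in the scene. Friction and masses are not known exactly. Their poses are not given: they have to be found in the camera images.
- long_template: template to draw out (straight, to its own -y): plywood strip 40 (x) x 160 (y) x 6 mm with an upright wooden grip bar: 18 mm wide (x), 50 long (y), 6 to 30 mm above the underside, centred 50 mm from the origin towards -y. Origin: centre of the underside; +y to the tongue end, z up. 70 g. Lies flat on the light table, its last 50 mm under the weight
- template_tip (a point): middle of the tongue end of that template, on the underside (80 mm from its origin towards +y)
- template_tail (a point): middle of the grip end of that template, on the underside (80 mm from its origin towards -y)
- long_weight: the long weight: loose aluminium bar 60 (x) x 220 (y) x 14 mm with a bow handle (57 mm high in all), about 0.6 kg. Origin: centre of the underside, z up. Lies level, its -y end on the template's tongue, the rest on a fixed 6 mm drawing pad, held by friction; stays level when the template is drawn out flat
- long_weight_end (a point): middle of the long weight's -y end, on the underside (110 mm from its origin)
- short_weight: the short weight, to be left alone: loose aluminium bar 60 (x) x 140 (y) x 14 mm with a bow handle (57 mm high in all), about 0.4 kg. Origin: centre of the underside, z up. Lies level, its -y end on the template's tongue, the rest on a fixed 6 mm drawing pad, held by friction; stays level when the template is drawn out flat
- short_weight_end (a point): middle of the short weight's -y end, on the underside (70 mm from its origin)
- short_template: template to leave alone, same shape: plywood strip 40 (x) x 160 (y) x 6 mm with an upright wooden grip bar: 18 mm wide (x), 50 long (y), 6 to 30 mm above the underside, centred 50 mm from the origin towards -y. Origin: centre of the underside; +y to the tongue end, z up. 70 g. Lies flat on the light table, its last 40 mm under the weight
- cork_mat: fixed rectangular cork mat on the bench beside the light table, 220 mm (x) by 260 mm (y), 3 mm thick. Origin: centre of its underside, on the bench top; z up.
- light_table: fixed white slab in a black frame, 360 mm (x) by 440 mm (y), 25 mm high: its top is 22 mm higher than the mat's. Origin: centre of its underside, on the bench top; z up. The two weights lie side by side on it, about 160 mm apart, and a marker pen lies loose between the two templates, about 80 mm from either
There are look-alikes about, which are no part of the job. What is shaped like the long_template but blue is not meant.

How it is judged:
By the outcome, as a careful person would: the job done as asked, in the order asked, and still so for the second after the job is handed in, with the robot touching nothing.
It also fails if it takes over 35 s, if anything falls off the work surface, if the arm or the gripper's body presses on something with over 40 N, if the wrist force passes 120 N, or if a joint passes its speed limit or range.

## Working session

There is one attempt and no reset: what is moved stays moved. The work goes in short steps, Python scripts to look and compute and a tool call to move; the robot and the scene stay as the last step left them, time stands still between calls to the robot, and variables do not carry over. Pictures are saved under pics/ and viewed, at most 10 in all, crops included, and the job is handed in when it is done.

Besides the shell and the picture viewer there is one more tool, called after "Emit:" by a JSON object that holds its "op" and its "data", one argument or row to a line. move_arm: Moves the arm, as the interface text tells. Its arguments: {"type":"object","properties":{"rows":{"type":"array"},"squeeze":{"type":"number"}},"required":["rows"]}

```bash
mkdir -p pics; cat > h.py <<'E'
import numpy as np, cv2
from station import readout, imaging, order, manip
def snap(n,f):
    s=imaging.snapshot(n); cv2.imwrite(f'pics/{f}.png',s['img'][:,:,::-1]); np.save(f'pics/{f}.npy',s,allow_pickle=True); return s
def load(f): return np.load(f'pics/{f}.npy',allow_pickle=True).item()
def world(s,u,v,z=None):
    """pixel -> world; from depth map, or on the plane z"""
    f=s['img'].shape[0]/2/np.tan(np.radians(s['fovy'])/2)
    d=np.array([(u-s['cx'])/f,(v-s['cy'])/f]); r=d.copy()
    for _ in range(20): r=d/(1+s['k1']*(r@r))
    R=cv2.Rodrigues(np.array(s['rvec'],float))[0]; t=np.array(s['tvec'],float).ravel()
    ray=np.array([*r,1.]); c=-R.T@t; w=R.T@ray
    k=s['z_map'][int(round(v)),int(round(u))] if z is None else (z-c[2])/w[2]
    return c+k*w
E
python3 - <<'E'
from h import *
for n in('top','scene'):
    s=snap(n,n+'0'); print({k:s[k] for k in s if k not in('img','z_map')})
print(readout.sense())
E
```

```text
{'fovy': 52.528908059009126, 'cx': 277.66243787969603, 'cy': 201.6663637723323, 'k1': -0.049319121970936866, 'rvec': array([ 2.16847585, -2.18023016,  0.07391827]), 'tvec': array([-0.00145709,  0.47942022,  0.95977324])}
{'fovy': 49.15736561670778, 'cx': 283.50607590781345, 'cy': 204.54512163465807, 'k1': -0.06158279608127635, 'rvec': array([ 0.93150678,  2.44873084, -1.13395496]), 'tvec': array([ 0.3245609 , -0.16594266,  1.242506  ])}
{'t': 0.1, 'q': array([-1.50649615e+00,  5.28360587e-01,  1.43378375e+00,  1.26442745e-05,
        1.18140090e+00, -1.78478265e-01]), 'qd': array([-0.00021546, -0.00138716, -0.00267676, -0.00156561, -0.00094434,
        0.00054735]), 'tau': array([-4.04738093e-04, -4.43306422e+01, -1.78586179e+01, -2.53362914e-04,
        3.88553031e-03,  1.85408953e-05]), 'tcp_pos': array([ 0.15025614, -0.60605265,  0.25543613]), 'tool_rot': array([ 9.92641189e-01,  1.21088878e-01,  6.15421091e-05, -9.74364762e-04]), 'force': array([ 0.80519811, -0.12717678,  0.02567227]), 'ft_torque': array([-0.00142552, -0.00158019, -0.0328398 ]), 'gripper_force': 0.0, 'finger_gap': 0.9983587729360702}
```

View pics/top0.png

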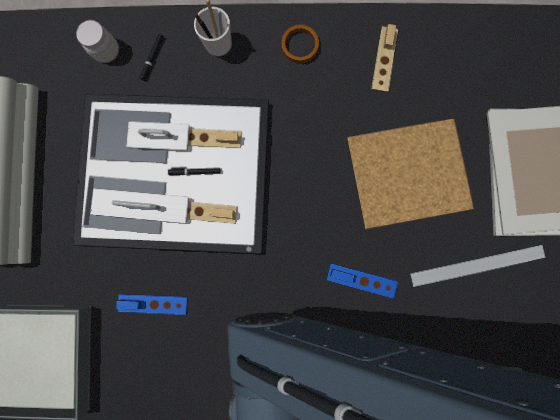

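View pics/scene0.png

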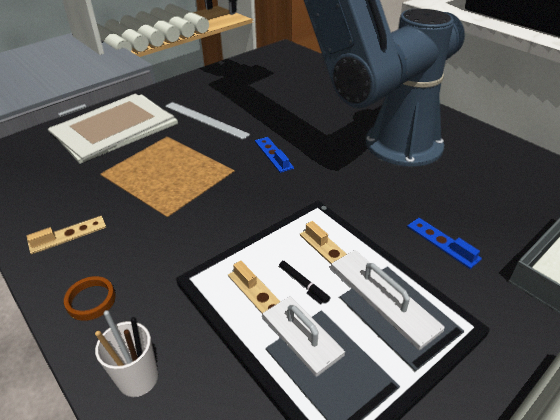

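Top view: the long weight is at about (140,207) and its template, with the grip, is at (190–238,212). The short pair is at (160,137)/(240,138), the pen at (195,171) and the mat at (410,173). I'll enlarge the table and the mat.

```bash
python3 - <<'E'
from h import *
im=cv2.imread('pics/top0.png')
cv2.imwrite('pics/c1.png',cv2.resize(im[180:255,80:275],None,fx=4,fy=4,interpolation=cv2.INTER_CUBIC))
s=load('top0')
# mat corners at z=.003
m=cv2.inRange(cv2.cvtColor(im,cv2.COLOR_BGR2HSV),(8,80,80),(25,255,255)); m[:, :335]=0; m[:110]=0; m[240:]=0; m[:,480:]=0
c=max(cv2.findContours(m,0,1)[0],key=cv2.contourArea); r=cv2.minAreaRect(c); print(r)
print([world(s,*p,.003).round(4) for p in cv2.boxPoints(r)], world(s,*r[0],.003))
for p in [(140,236),(225,213),(205,212)]: print(p,world(s,*p))
E
```

```text
((409.8982849121094, 172.5908203125), (94.30448913574219, 111.00425720214844), 79.2156982421875)
[array([ 0.6343, -0.1678,  0.003 ]), array([ 0.684 , -0.4303,  0.003 ]), array([ 0.4619, -0.4629,  0.003 ]), array([ 0.4151, -0.2048,  0.003 ])] [ 0.54755351 -0.31554909  0.003     ]
(140, 236) [0.40178817 0.31275573 0.02314784]
(225, 213) [0.45202404 0.11242377 0.05472855]
(205, 212) [0.45590501 0.1615923  0.0297844 ]
```

View pics/c1.png

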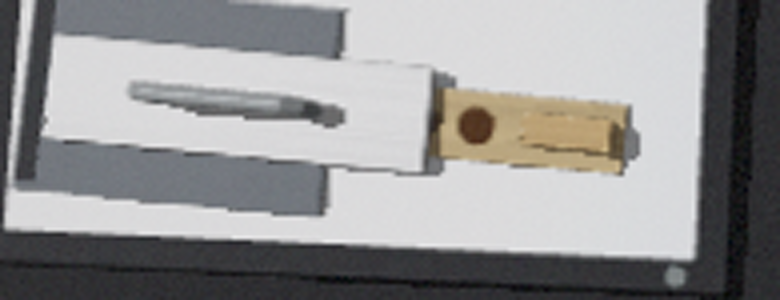

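The crop shows these corners. Template: (441,88), (631,104), (624,174), (439,157). Weight top: (54,34), (433,66), (422,174), (43,137). Grip top: (527,114), (611,120), (611,152), (525,147).

```bash
cat >> h.py <<'E'
def C(s,x,y,z,f=4,o=(80,180)): return world(s,(x+.5)/f-.5+o[0],(y+.5)/f-.5+o[1],z)
E
python3 - <<'E'
from h import *
s=load('top0')
ang=lambda a,b: np.degrees(np.arctan2((b-a)[1],(b-a)[0]))
for n,z,P in(('tmpl',.031,[(441,88),(631,104),(624,174),(439,157)]),('wt',.045,[(54,34),(433,66),(422,174),(43,137)]),('grip',.055,[(527,114),(611,120),(611,152),(525,147)])):
    w=[C(s,*p,z) for p in P]; print(n,np.round(w,4).tolist(),'ang',ang(w[0],w[1]),ang(w[3],w[2]),'ctr',np.mean(w,0))
# depth points on the grip top / mask in world
H,W=s['z_map'].shape
Q=np.array([world(s,u,v) for v in range(185,245) for u in range(195,245)])
g=Q[(Q[:,2]>.048)&(Q[:,2]<.065)]; print(len(g)); r=cv2.minAreaRect(g[:,:2].astype(np.float32)); print(r, np.median(g[:,2]))
b=np.median(Q[(Q[:,2]<.027)&(Q[:,2]>.015),2]);print('table z',b)
z=readout.sense(); from scipy.spatial.transform import Rotation as R
print(R.from_quat(z['tool_rot']).as_matrix().round(3), manip.tip_extent)
E
```

```text
tmpl [[0.4797, 0.1963, 0.031], [0.47, 0.0875, 0.031], [0.4302, 0.0914, 0.031], [0.4403, 0.197, 0.031]] ang -95.13351025902543 -95.48763043533292 ctr [0.45506358 0.14305207 0.031     ]
wt [[0.5108, 0.4163, 0.045], [0.4911, 0.1979, 0.045], [0.4303, 0.2034, 0.045], [0.452, 0.4209, 0.045]] ang -95.16578621897683 -95.71607820127198 ctr [0.47104481 0.30960798 0.045     ]
grip [[0.463, 0.1428, 0.055], [0.4594, 0.096, 0.055], [0.4417, 0.096, 0.055], [0.4447, 0.1438, 0.055]] ang -94.39024648912024 -93.60139979620507 ctr [0.45219291 0.11963906 0.055     ]
189
((0.4532252550125122, 0.121707022190094), (0.04997853934764862, 0.01802748255431652), 84.78813171386719) 0.054889053774857754
table z 0.02460716596255963
[[ 0.971  0.24  -0.   ]
 [ 0.24  -0.971  0.002]
 [ 0.    -0.002 -1.   ]] 0.025
```

```bash
cat >> h.py <<'E'
from scipy.spatial.transform import Rotation as R
def row(p,yaw,pose=None):
    """row (deg, mm) from present pose to TCP p, pointing down with tool y at world angle yaw (deg)"""
    z=readout.sense() if pose is None else None
    p0,R0=(z['tcp_pos'],R.from_quat(z['tool_rot'])) if z else pose
    c,s=np.cos(np.radians(yaw)),np.sin(np.radians(yaw))
    Y=np.array([c,s,0]); Z=np.array([0,0,-1.]); T=R.from_matrix(np.c_[np.cross(Y,Z),Y,Z])
    print('row',np.degrees((R0.inv()*T).as_rotvec()).round(2),(1e3*R0.inv().apply(np.array(p)-p0)).round(1))
    return np.array(p),T
E
python3 - <<'E'
from h import *
a=row((.5,-.2,.2),-40)
b=row((.453,.1205,.13),-5.3,a)
E
```

```text
row [ -0.1   -0.05 -36.09] [ 437.1 -310.    56.2]
row [  0.    0.  -34.7] [ 215.3 -242.    70. ]
```

Emit:
{"op": "move_arm", "data": {
  "rows": [
    [0,0,-36,437,-310,56,0],
    [0,0,-36,437,-310,56,0],
    [0,0,-36,437,-310,56,0],
    [0,0,-36,437,-310,56,0],
    [0,0,-36,437,-310,56,0],
    [0,0,-36,437,-310,56,0],
    [0,0,-36,437,-310,56,0],
    [0,0,-36,437,-310,56,0],
    [0,0,-36,437,-310,56,0],
    [0,0,-36,437,-310,56,0],
    [0,0,-36,437,-310,56,0],
    [0,0,-36,437,-310,56,0]
  ]
}}

```text
t: 1.1
tcp_pos: [0.4757, -0.2279, 0.2039]
tool_rot: [0.907, 0.422, -0.0, -0.0]
force: [0.6, -1.7, -0.0]
finger_gap: 0.998
gripper_force: 0.0
```

```bash
python3 -c "
from h import *
row((.453,.1205,.14),-5.3)"
```

```text
row [-3.00e-02 -1.00e-02 -3.48e+01] [ 252.  -241.7   64. ]
```

Emit:
{"op": "move_arm", "data": {
  "rows": [
    [0,0,-34.8,252,-242,64,0],
    [0,0,-34.8,252,-242,64,0],
    [0,0,-34.8,252,-242,64,0],
    [0,0,-34.8,252,-242,64,0],
    [0,0,-34.8,252,-242,64,0],
    [0,0,-34.8,252,-242,64,0],
    [0,0,-34.8,252,-242,64,0],
    [0,0,-34.8,252,-242,64,0],
    [0,0,-34.8,252,-242,64,0],
    [0,0,-34.8,252,-242,64,0],
    [0,0,-34.8,252,-242,64,0],
    [0,0,-34.8,252,-242,64,0]
  ]
}}

```text
t: 2.1
tcp_pos: [0.4522, 0.1184, 0.1403]
tool_rot: [0.739, 0.674, -0.0, 0.0]
force: [-0.2, 0.4, 0.4]
finger_gap: 0.999
gripper_force: 0.0
```

```bash
python3 -c "
from h import *
row((.453,.1205,.061),-5.3); print(readout.sense()['tcp_pos'])
s=snap('scene','s1'); im=cv2.imread('pics/s1.png'); cv2.imwrite('pics/c2.png',cv2.resize(im[150:350,200:400],None,fx=3,fy=3,interpolation=2))"
```

```text
row [0.01 0.02 0.03] [ 2.2  0.6 79.3]
[0.45217962 0.11842921 0.14033489]
```

View pics/c2.png

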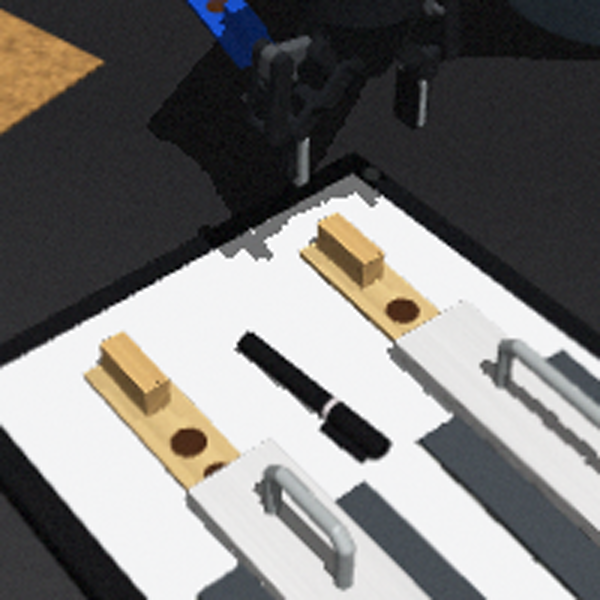

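The fingers stand open above the long template's grip (crop ~ (350,245)), and nothing has been disturbed. I'll check the grip position with the scene camera's depth.

```bash
python3 -c "
from h import *
for f in('s1','scene0'):
    s=load(f)
    Q=np.array([world(s,u,v) for v in range(215,252) for u in range(297,335)])
    g=Q[(Q[:,2]>.05)&(Q[:,2]<.06)&(abs(Q[:,0]-.453)<.03)]
    print(len(g),cv2.minAreaRect(g[:,:2].astype(np.float32)),g.mean(0))
"
```

```text
199 ((0.45343586802482605, 0.1229781061410904), (0.05049841105937958, 0.019443359225988388), 83.25728607177734) [0.4541921  0.12463307 0.05535795]
195 ((0.4526960849761963, 0.12258382886648178), (0.050900742411613464, 0.019185759127140045), 84.65057373046875) [0.45397599 0.12409841 0.05528214]
```

Emit:
{"op": "move_arm", "data": {
  "rows": [
    [0,0,0,3,1,20,0],
    [0,0,0,3,1,40,0],
    [0,0,0,3,1,55,0],
    [0,0,0,3,1,65,0],
    [0,0,0,3,1,72,0],
    [0,0,0,3,1,77,0],
    [0,0,0,3,1,79,0],
    [0,0,0,3,1,79,0],
    [0,0,0,3,1,79,0]
  ],
  "squeeze": 40
}}

```text
t: 2.9
tcp_pos: [0.4536, 0.1214, 0.0617]
tool_rot: [0.739, 0.674, 0.0, 0.0]
force: [-0.3, 0.7, 0.9]
finger_gap: 1.0
gripper_force: 0.0
```

Emit:
{"op": "move_arm", "data": {
  "rows": [
    [0,0,0,0,0,0,0.3],
    [0,0,0,0,0,0,0.5],
    [0,0,0,0,0,0,0.6],
    [0,0,0,0,0,0,0.65],
    [0,0,0,0,0,0,0.7],
    [0,0,0,0,0,0,0.75],
    [0,0,0,0,0,0,0.8],
    [0,0,0,0,0,0,0.9],
    [0,0,0,0,0,0,1],
    [0,0,0,0,0,0,1],
    [0,0,0,0,0,0,1],
    [0,0,0,0,0,0,1]
  ]
}}

```text
t: 3.9
tcp_pos: [0.4532, 0.1218, 0.0615]
tool_rot: [0.739, 0.674, 0.0, 0.0]
force: [-0.4, 0.7, 5.1]
finger_gap: 0.206
gripper_force: 39.9
```

```bash
python3 -c "
from h import *
z=readout.sense();print(z['force'],z['ft_torque'],z['finger_gap'],z['tcp_pos'],z['gripper_force'])
print(R.from_quat(z['tool_rot']).as_matrix().round(4))"
```

```text
[-0.42231011  0.65274707  5.11994617] [0.05343835 0.13108751 0.11944697] 0.2062363378874374 [0.45323115 0.12175725 0.06154266] 39.943429827690125
[[ 9.210e-02  9.958e-01  2.000e-04]
 [ 9.958e-01 -9.210e-02  1.000e-04]
 [ 1.000e-04  2.000e-04 -1.000e+00]]
```

Emit:
{"op": "move_arm", "data": {
  "rows": [
    [0,0,0,-1,0,0,1],
    [0,0,0,-3,0,0,1],
    [0,0,0,-6,0,0,1],
    [0,0,0,-9,0,0,1],
    [0,0,0,-12,0,0,1],
    [0,0,0,-15,0,0,1],
    [0,0,0,-18,0,0,1],
    [0,0,0,-21,0,0,1],
    [0,0,0,-23,0,0,1],
    [0,0,0,-24,0,0,1],
    [0,0,0,-25,0,0,1],
    [0,0,0,-25,0,0,1]
  ]
}}

```text
t: 4.9
tcp_pos: [0.4516, 0.0974, 0.0615]
tool_rot: [0.739, 0.673, 0.001, 0.0]
force: [0.6, 5.0, 4.9]
finger_gap: 0.199
gripper_force: 40.0
```

```bash
python3 -c "
from h import *
z=readout.sense();print(z['force'],z['ft_torque'],z['tcp_pos'],z['finger_gap'])
snap('top','t2'); im=cv2.imread('pics/t2.png'); cv2.imwrite('pics/c3.png',cv2.resize(im[180:255,80:275],None,fx=4,fy=4,interpolation=cv2.INTER_CUBIC))"
```

```text
[0.60210577 4.96907326 4.91854446] [ 0.80220756 -0.00729101  0.00722824] [0.45155775 0.09739799 0.0615489 ] 0.19948115738149858
```

View pics/c3.png

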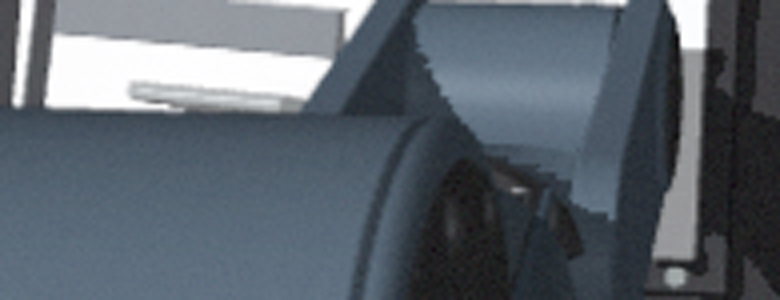

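The arm hides most of the table in this crop. The handle end at (132,92) and the weight's edge at (55,34) are where they were, so the weight has held. I'll compare the scene pictures in code and keep drawing.

```bash
python3 -c "
from h import *
snap('scene','s2'); a,b=[cv2.imread(f'pics/{n}.png')[150:350,200:480] for n in('s1','s2')]
d=cv2.absdiff(a,b).max(2)>60; ys,xs=np.where(d[:, :]); print('changed on weight region', d[100:200,130:].sum())
cv2.imwrite('pics/c4.png',cv2.resize(b,None,fx=2.8,fy=2.8,interpolation=2))"
```

```text
changed on weight region 46
```

View pics/c4.png

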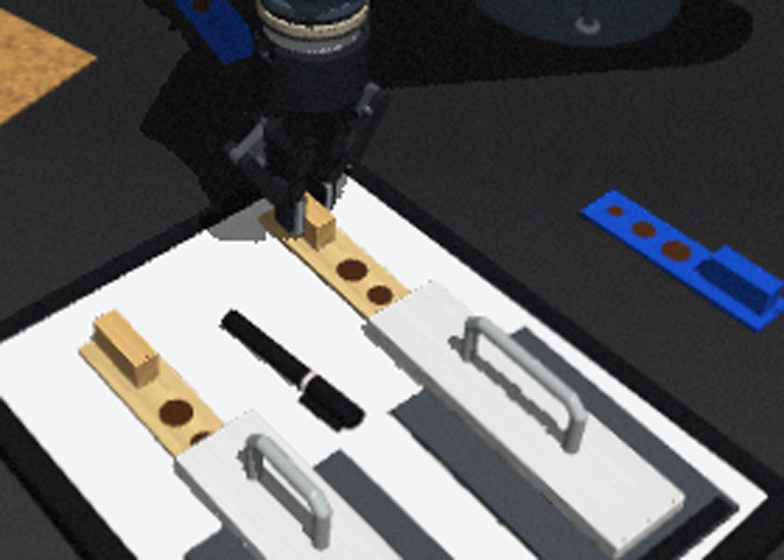

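The template has come out about 25 mm. The weight (crop (370,320) to (680,500)) hasn't moved. I'll continue straight.

Emit:
{"op": "move_arm", "data": {
  "rows": [
    [0,0,0,-1,0,0,1],
    [0,0,0,-4,0,0,1],
    [0,0,0,-8,0,0,1],
    [0,0,0,-12,0,0,1],
    [0,0,0,-16,0,0,1],
    [0,0,0,-20,0,0,1],
    [0,0,0,-24,0,0,1],
    [0,0,0,-28,0,0,1],
    [0,0,0,-32,0,0,1],
    [0,0,0,-36,0,0,1],
    [0,0,0,-40,0,0,1],
    [0,0,0,-44,0,0,1]
  ]
}}

```text
t: 6.0
tcp_pos: [0.4472, 0.0532, 0.0615]
tool_rot: [0.739, 0.674, 0.001, 0.0]
force: [1.3, 4.2, 5.3]
finger_gap: 0.201
gripper_force: 40.0
```

Emit:
{"op": "move_arm", "data": {
  "rows": [
    [0,0,0,-4,0,0,1],
    [0,0,0,-7,0,0,1],
    [0,0,0,-10,0,0,1],
    [0,0,0,-10,0,0,1]
  ]
}}

```text
t: 6.33
tcp_pos: [0.4462, 0.0429, 0.0615]
tool_rot: [0.739, 0.673, 0.0, 0.0]
force: [-0.7, 0.3, 4.9]
finger_gap: 0.2
gripper_force: 40.1
```

```bash
python3 -c "
from h import *
snap('scene','s3'); a,b=[cv2.imread(f'pics/{n}.png')[150:350,200:480] for n in('s1','s3')]
print(readout.sense()['force'],readout.sense()['tcp_pos'])
cv2.imwrite('pics/c5.png',cv2.resize(b,None,fx=2.8,fy=2.8,interpolation=2))"
```

```text
[-0.36880544  0.49723107  5.72687983] [0.44619506 0.0428889  0.0615396 ]
```

View pics/c5.png

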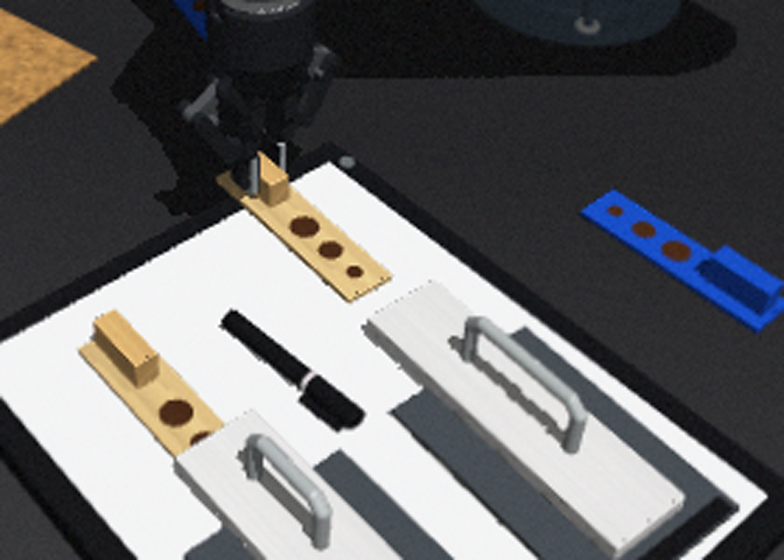

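The template is clear of the weight: its tongue end is at (370,290) and the weight's end at (370,325). The weight is unmoved. Next I lift and carry.

Emit:
{"op": "move_arm", "data": {
  "rows": [
    [0,0,0,-2,0,-3,1],
    [0,0,0,-5,0,-8,1],
    [0,0,0,-10,0,-16,1],
    [0,0,0,-15,0,-25,1],
    [0,0,0,-20,0,-35,1],
    [0,0,0,-25,0,-45,1],
    [0,0,0,-30,0,-55,1],
    [0,0,0,-35,0,-62,1],
    [0,0,0,-40,0,-68,1],
    [0,0,0,-40,0,-70,1]
  ],
  "squeeze": 60
}}

```text
t: 7.22
tcp_pos: [0.4427, 0.0021, 0.1325]
tool_rot: [0.739, 0.673, 0.001, 0.001]
force: [-0.4, 0.1, -1.1]
finger_gap: 0.2
gripper_force: 58.6
```

```bash
python3 -c "
from h import *
print(readout.sense()['force'])
row((.543,-.365,.11),-5.3)"
```

```text
[-0.40184565  0.13679436 -1.13572129]
row [ 0.12  0.03 -0.05] [-356.1  134.    23. ]
```

Emit:
{"op": "move_arm", "data": {
  "rows": [
    [0,0,0,-12,4,0,1],
    [0,0,0,-36,13,2,1],
    [0,0,0,-68,25,4,1],
    [0,0,0,-102,38,6,1],
    [0,0,0,-138,52,8,1],
    [0,0,0,-174,65,10,1],
    [0,0,0,-210,79,12,1],
    [0,0,0,-246,92,14,1],
    [0,0,0,-280,105,16,1],
    [0,0,0,-312,117,18,1],
    [0,0,0,-338,127,20,1],
    [0,0,0,-350,132,22,1]
  ]
}}

```text
t: 8.22
tcp_pos: [0.5423, -0.3621, 0.109]
tool_rot: [0.74, 0.673, -0.0, 0.002]
force: [-0.0, -0.6, -0.7]
finger_gap: 0.19
gripper_force: 58.6
```

Emit:
{"op": "move_arm", "data": {
  "rows": [
    [0,0,0,-6,2,1,1],
    [0,0,0,-6,2,1,1],
    [0,0,0,-6,2,1,1]
  ]
}}

```text
t: 8.47
tcp_pos: [0.542, -0.3624, 0.1076]
tool_rot: [0.739, 0.674, 0.0, -0.001]
force: [0.5, 0.5, -0.8]
finger_gap: 0.193
gripper_force: 58.6
```

```bash
python3 -c "
from h import *
snap('scene','s4'); b=cv2.imread('pics/s4.png')[40:240,80:360]
print(readout.sense()['force']); row((.543,-.365,.041),-5.3)
cv2.imwrite('pics/c6.png',cv2.resize(b,None,fx=2.8,fy=2.8,interpolation=2))"
```

```text
[-0.07670593 -0.1217282  -0.20167315]
row [-0.12 -0.12  0.05] [-3.2  1.4 66.8]
```

View pics/c6.png

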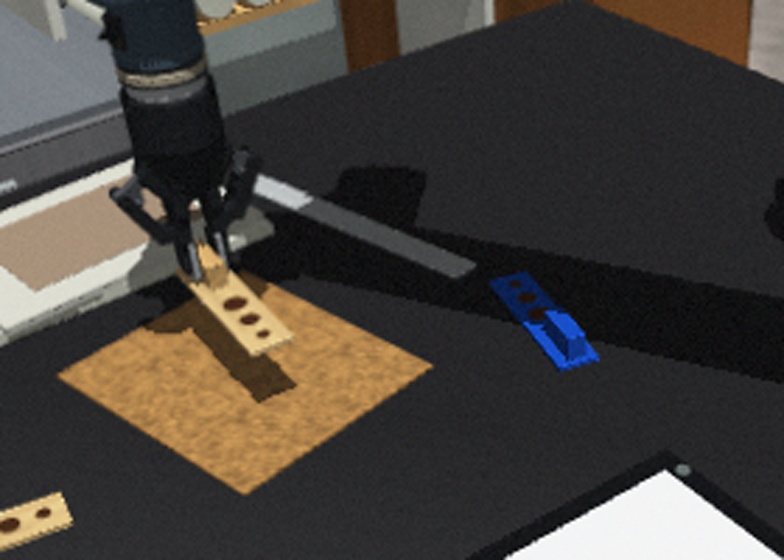

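The template is held level over the mat, with its tongue end at (270,345). Lowering now.

Emit:
{"op": "move_arm", "data": {
  "rows": [
    [0,0,0,0,0,8,1],
    [0,0,0,0,0,22,1],
    [0,0,0,0,0,36,1],
    [0,0,0,0,0,48,1],
    [0,0,0,0,0,56,1],
    [0,0,0,0,0,61,1],
    [0,0,0,0,0,64,1],
    [0,0,0,0,0,65,1],
    [0,0,0,0,0,66,1],
    [0,0,0,0,0,67,1],
    [0,0,0,0,0,67,1]
  ]
}}

```text
t: 9.43
tcp_pos: [0.5431, -0.3639, 0.0417]
tool_rot: [0.739, 0.674, 0.0, 0.0]
force: [0.5, -0.8, -0.8]
finger_gap: 0.196
gripper_force: 58.6
```

Emit:
{"op": "move_arm", "data": {
  "rows": [
    [0,0,0,0,0,0.5,1],
    [0,0,0,0,0,1,1],
    [0,0,0,0,0,1.5,1],
    [0,0,0,0,0,2,1],
    [0,0,0,0,0,2,1]
  ]
}}

```text
t: 9.85
tcp_pos: [0.543, -0.3637, 0.0397]
tool_rot: [0.739, 0.674, 0.0, 0.0]
force: [-0.2, 0.1, 1.4]
finger_gap: 0.193
gripper_force: 58.9
```

Emit:
{"op": "move_arm", "data": {
  "rows": [
    [0,0,0,0,0,0.3,0.9],
    [0,0,0,0,0,0.3,0.75],
    [0,0,0,0,0,0,0.7],
    [0,0,0,0,0,0,0.6],
    [0,0,0,0,0,0,0.4],
    [0,0,0,0,0,0,0.2],
    [0,0,0,0,0,0,0],
    [0,0,0,0,0,0,0],
    [0,0,0,0,0,0,0]
  ]
}}

```text
t: 10.6
tcp_pos: [0.5429, -0.3636, 0.0393]
tool_rot: [0.739, 0.674, 0.0, -0.0]
force: [0.6, 0.6, 0.4]
finger_gap: 1.001
gripper_force: 0.0
```

Emit:
{"op": "move_arm", "data": {
  "rows": [
    [0,0,0,0,0,-8,0],
    [0,0,0,0,0,-25,0],
    [0,0,0,0,0,-50,0],
    [0,0,0,0,0,-80,0],
    [0,0,0,0,0,-110,0],
    [0,0,0,0,0,-140,0],
    [0,0,0,0,0,-160,0],
    [0,0,0,0,0,-170,0],
    [0,0,0,0,0,-170,0]
  ]
}}

```text
t: 11.35
tcp_pos: [0.544, -0.3647, 0.2128]
tool_rot: [0.739, 0.674, 0.0, 0.003]
force: [0.0, 0.4, -0.4]
finger_gap: 1.0
gripper_force: 0.0
```

```bash
python3 -c "
from h import *
s=snap('scene','s5'); b=s['img'][:,:,::-1]
print(readout.sense()['tcp_pos'],readout.sense()['finger_gap'])
cv2.imwrite('pics/c7.png',cv2.resize(b,(784,588),interpolation=2))"
```

```text
[ 0.54315196 -0.36386984  0.21054199] 1.0022209178474686
```

View pics/c7.png

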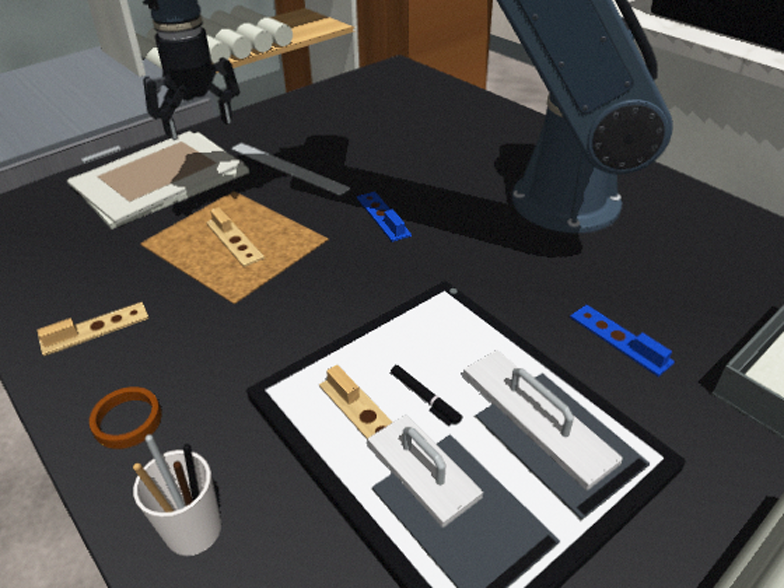

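The template lies flat and wholly on the mat, from (218,215) to (255,255). Both weights, the short template and the pen are as they were, and the gripper is clear.

```bash
python3 -c "
from station import order
print(order.sign_off())"
```

```text
the job is handed in; nothing more can be done
None
```

I drew the template out from under the long weight and laid it flat, wholly on the cork mat. The camera images show no shift in either weight, the short template or the pen, and I handed the job in at about 11.5 s.

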